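# Press a cap on a leather tag in the bench press and hold it down

### The job

The leather tag with its glued rivet cap already sits in the bench press's sliding die carriage: push the carriage in by its knob until the spring detent clicks it home under the plunger, then push the press's lever down against the return spring until it meets the stop screw. Finish holding the lever down firmly against the stop, without letting go or forcing it, so that the glue can grab; do not bring the lever down before the carriage is home, and leave the other things on the bench where they are.

Things in the scene. Friction and masses are not known exactly. Their poses are not given: they have to be found in the camera images.
- press: the bench fastener press, grey cast iron and steel, fixed to the table, base 170 x 200 mm, 235 mm tall without its lever. Origin: on the table surface under the plunger's axis. x: the way the carriage is pushed in (away from the robot, up to 0.25 rad either way); y: towards the column (which stands 70 to 125 mm from the plunger's axis; a 52 mm wide head reaches from it over the slide, from 125 mm up); -y: the way the lever points; z: up
- carriage (a joint): how far the aluminium die carriage has been pushed in along the press's +x, m. 0 is fully out, 0.055 fully home against the slide's end stop. It starts 0 to 0.018 in, slides with about 1 to 2 N and stays where it is left. A spring ball detent resists with up to about 9 N from 0.041 on, until 0.0485; past 0.049 it pulls the carriage home by itself and keeps it there. Home counts from 0.053
- carriage_knob (a point): centre of the round black upright knob on the carriage's near end, 91 mm above the table: 25 mm across and 30 mm tall (76 to 106 mm above the table) on a 12 mm stem. It moves with the carriage and lies on the press's x axis, 150 mm before the plunger's axis with the carriage fully out and 95 mm before it when home; free on both sides and from above
- lever (a joint): angle by which the lever is pressed down, rad. 0 is up at rest (the handle points 0.47 rad above level), 0.57 fully down against the stop screw (0.10 rad below level). The spring brings it back up; at the grip point pressing takes about 5 N at the start and 12 N at the stop. It turns about press x, the handle going down. The plunger follows it. Fully down counts from 0.56
- lever_grip (a point): point on the axis of the lever's round black handle, 200 mm from the pivot; the handle is 29 mm thick, 108 mm long, from 140 to 248 mm from the pivot along the lever. The lever lies over the press's y axis (press x = 0)
- lever_hinge (a point): the lever's pivot: 50 mm from the plunger's axis towards the column and 215 mm above the table; it does not move
- caps_tray: white plastic tray 90 x 70 x 20 mm of brass caps, near or under the lever's handle; not to be moved. Origin: the middle of its underside
- thread: thread spool, 48 mm wide, 52 mm tall, standing; not to be moved. Origin: the middle of its underside
- rivet_jar: glass jar with a steel lid, 60 mm wide, 69 mm tall, standing; not to be moved. Origin: the middle of its underside
- die_block: wooden block 60 x 130 x 35 mm with four steel dies standing in it, 57 mm tall in all; not to be moved. Origin: the middle of its underside
- awl: awl with a round wooden handle 29 mm thick, 160 mm long, lying; not to be moved. Origin: the middle of its underside
- shears: shears with white handles, 240 mm long, lying flat, 13 mm high; not to be moved. Origin: the middle of its underside
- mallet: mallet, head 60 mm across and 90 mm long, 230 mm long in all, lying; not to be moved. Origin: the middle of its underside

How it is judged (in metres and radians):
On the way, in this order (a step that is already met when the one before it is completed fails the run):
1. the carriage has clicked home under the plunger (value of joint carriage above 0.053 m and value of joint lever below 0.1 rad), for 0.2 s.
2. the lever is down against its stop (value of joint carriage above 0.053 m and value of joint lever above 0.56 rad), for 0.3 s.
At the end, for the whole second after the job is handed in: The carriage is home (joint above 0.053 m) and the robot holds the lever down at its stop (joint above 0.56 rad, turning slower than 0.05 rad/s, the robot pressing on it with more than 8 N) through the last second (all of step 2 and velocity of joint lever between -0.05 and 0.05 rad/s and contact force between any of the fingers, the arm and lever above 8 N); the arm keeps its last pose, push and grip.
It fails at once if the lever is brought down before the carriage is home (value of joint lever above 0.15 rad and value of joint carriage below 0.05 m).
It fails at once if the lever is forced with more than 80 N (contact force between any of the fingers, the arm and lever above 80 N).
It fails at once if another thing on the bench is moved more than 30 mm (distance of any of caps_tray, thread, rivet_jar, die_block, awl, shears, mallet from where it was at the start of the episode above 0.03 m).
It also fails if it takes over 51 s, if anything falls off the work surface, if the arm or the gripper's body presses on something with over 40 N, if the wrist force passes 120 N, or if a joint passes its speed limit or range.

### The arm

A 6-joint arm with a two-finger parallel gripper is mounted at the origin on the work surface. World frame = base frame: x ahead of the robot, y to its left, z up, the work surface at z = 0. Lengths are in mm, angles in rad, forces in N, time in s.
With the tool pointing down it reaches from about 275 to 1000 mm from the base axis. Payload 8.4 kg.
Tool frame: the origin (TCP) lies between the finger pads; the fingertips stand r.tips_ahead ahead of it and the grasp point (between the pads) lies 6 mm ahead of it (r.tips_ahead is the distance from the TCP to the fingertips, in mm); z points along the fingers, y is the line along which they close (so a half turn about z gives the same grasp; the last joint's range is limited). The gripper opens to 85 mm and grips with 20 to 120 N. Pads are 22 mm wide; open, the fingers measure 114 mm over their backs; the gripper's body (76 mm by 85 mm) begins 54 mm behind the grasp point. The pads swing forward as they close: fully open they stand 13 mm farther back than shut.
Start: joints at [1.165, 0.353, 1.633, -0, 1.155, -0.002], TCP at [245.571, 574.737, 219.181] pointing down, gripper open.
Joint ranges: [-2.63, 2.63], [-0.92, 2.1], [0.06, 2.66], [-1.3, 4.44], [0, 2.69], [-3.02, 3.02]. Speed limits (rad/s): [2.22, 2.22, 2.79, 3.14, 3.14, 3.14].

### API

Orientations are given as [roll, pitch, yaw] about the fixed x, y, z axes, in that order (R = Rz(yaw) Ry(pitch) Rx(roll)).
In Python, from rig import r gives the robot as it stands.
- The arm moves only by the tool carry_out, never from a script. Its arguments are lists of equal length, an entry for each row: "delta_pos": the shift along the tool's x, y, z in m, a list of three; "rot": the turn, a rotation vector about the tool's x, y, z in degrees, a list of three. A call has 1 to 8 rows; each row is the pose to reach, as a shift and turn from the pose commanded when the call began, along the tool's axes at that moment; what a row does not reach only later rows make up. A row lasts 1/8 s, in which the tool goes at most 62.5 mm and 10.7 degrees, less where a joint would pass 70% of its speed; a pose out of reach is approached as far as the arm can. A call with a gripper value outside its range is refused whole. "claw" is the finger opening in m, from 0 to 0.0854, set as the call begins (left out, the last holds). The fingers move at their own pace and stop on an object; "grip_force" is the grip in N (left out, the last holds). Time passes only in rows, so rows that repeat a pose let the fingers close. It gives the time, the measured TCP pose, the force, the opening and the grip force at its end, in the units of the state.
- r.sense(): the state, without advancing time (a new reading comes with each control period).
- r.grab_frame(name): name is "scene" or "top" or "wrist"; returns the picture (480x640x3 uint8, blue, green, red); there is no depth.
- r.camera_info(name): a dict with "fx", "fy", "cx", "cy" (pixels), "pose" (4x4, takes a point from camera to world coordinates); the wrist camera has in their place "hand_eye" (4x4, takes a point from camera to tool coordinates, whose origin is the TCP and whose axes are the flange's). Camera axes: x right, y down, z forward; pixel columns grow to the right and rows downward; lengths in mm; the calibration is good to about 2 mm. A picture is of the moment at which its call begins: read the wrist's pose just before it. camera_info takes no time and is no camera call.
- r.sign_off(): hands the job in; it is judged then, once.
Trained networks look in the newest picture that a camera, given by its name, has taken for a name from the list of things; names that differ only in an ending like _2 or _b are one class to them, and where a whole thing is asked for, a point or a joint stands for the part that bears it (a point fixed in the world has none). Each returns a list of dicts, best first, with "p" (0 to 1); they miss things now and then, are a little off and sometimes report something else, mostly with a low value. They report only what shows in the picture. A call takes as long as a camera call.
- r.recognise(thing, camera): "box" ([left, top, right, bottom] in pixels, round what is visible of it).
- r.cut_out(thing, camera): "mask" (480x640 bool, what is visible of it) and "box" ([left, top, right, bottom] in pixels, round what is visible of it).
The state is a dict: "clock": time; "qpos": joint angles; "qvel": joint speeds; "joint_efforts": joint torques, N m; "eef_pos": TCP position; "tcp_rot": TCP orientation; "contact_force": force on the tool from outside, world axes, zero at the start; "wrist_torque": the same for the moment, N m; "opening": opening from 0.0 (shut) to 1.0 (fully open); "grasp_force": force on a finger pad.
Only numpy, scipy, OpenCV 4.12 (cv2) and the standard library are available. Lean on these libraries where they do the work, as an engineer would, in place of code of your own. Each camera call takes 0.05 s, during which the arm holds its last target. There are 200 camera calls.

## Working session

There is one attempt and no reset: what is moved stays moved. The work goes in short steps, Python scripts to look and compute and a tool call to move; the robot and the scene stay as the last step left them, time stands still between calls to the robot, and variables do not carry over. Pictures are saved under pics/ and viewed, at most 10 in all, crops included, and the job is handed in when it is done.

Besides the shell and the picture viewer there is one more tool, called after ">>>" as a command line: name --argument value ..., lists and objects as JSON in quotes. carry_out: Moves the arm, as the interface text tells. Its arguments: {"type":"object","properties":{"delta_pos":{"type":"array","items":{"type":"array","items":{"type":"number"}}},"rot":{"type":"array","items":{"type":"array","items":{"type":"number"}}},"claw":{"type":"number"},"grip_force":{"type":"number"}},"required":["delta_pos","rot"]}

```bash
mkdir -p pics; ls; python3 - <<'E'
from rig import r
import cv2,numpy as np
s=r.sense();print(s,r.tips_ahead)
for c in ("scene","top"):
    cv2.imwrite(f"pics/{c}0.png",r.grab_frame(c)); i=r.camera_info(c);print(c,i)
    for t in ("press","carriage_knob","lever_grip","carriage","caps_tray"):
        print(t,[(d["p"],d["box"]) for d in r.recognise(t,c)][:2])
E
```

```text
pics
{'clock': 0.0, 'qpos': array([ 1.16456551e+00,  3.53654237e-01,  1.63419934e+00, -1.12686396e-05,
        1.15519504e+00, -2.37402163e-03]), 'qvel': array([0.00017338, 0.00120907, 0.00169173, 0.00066617, 0.00150365,
       0.00064049]), 'joint_efforts': array([-2.49289456e-03, -6.05258203e+01, -3.42064834e+01, -2.32766024e-04,
        9.45091975e-03,  2.68724392e-06]), 'eef_pos': array([245.38331602, 574.23694746, 218.4299976 ]), 'tcp_rot': array([-3.14013667e+00,  6.84622278e-06,  2.73774042e+00]), 'contact_force': array([-0.3982848 ,  0.42140109, -0.18338328]), 'wrist_torque': array([-0.04066999,  0.00831586, -0.04243346]), 'grasp_force': 0.0, 'opening': 0.9963828501122506} 25.0
scene {'fx': 579.3974043179817, 'fy': 579.3974043179817, 'cx': 315.3826277071833, 'cy': 235.50401988147163, 'pose': array([[ 7.34996752e-01,  5.85632279e-01, -3.41781522e-01,
         1.09697993e+03],
       [ 6.78064995e-01, -6.32738244e-01,  3.73992215e-01,
        -5.40096147e+02],
       [ 2.76367334e-03, -5.06633149e-01, -8.62157302e-01,
         1.42226349e+03],
       [ 0.00000000e+00,  0.000000
[... 412 characters left out ...]
.6764009060359, 'cx': 321.32145414589627, 'cy': 238.72625661482218, 'pose': array([[ 1.11912432e-03, -9.82868217e-01,  1.84306311e-01,
         3.72310116e+02],
       [-9.99889131e-01, -3.83647476e-03, -1.43877269e-02,
         3.81293671e+00],
       [ 1.48483260e-02, -1.84269775e-01, -9.82763541e-01,
         1.48253991e+03],
       [ 0.00000000e+00,  0.00000000e+00,  0.00000000e+00,
         1.00000000e+00]])}
press [(0.81, [261.6, 206.3, 374.7, 284.1])]
carriage_knob [(0.79, [296.5, 237.0, 324.6, 286.8])]
lever_grip [(0.82, [283.1, 209.3, 370.1, 231.0]), (0.57, [261.9, 281.9, 280.0, 299.4])]
carriage [(0.68, [294.0, 237.5, 321.9, 285.7])]
caps_tray [(0.79, [345.8, 231.4, 376.6, 260.8])]
```

```bash
python3 - <<'E'
import cv2
a=cv2.imread("pics/top0.png");b=cv2.imread("pics/scene0.png")
cv2.imwrite("pics/t1.png",cv2.resize(a[170:320,220:420],None,fx=4,fy=4,interpolation=2))
cv2.imwrite("pics/s1.png",cv2.resize(b[170:335,240:440],None,fx=3.6,fy=3.6,interpolation=2))
E
```

```text
(no output)
```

View pics/t1.png

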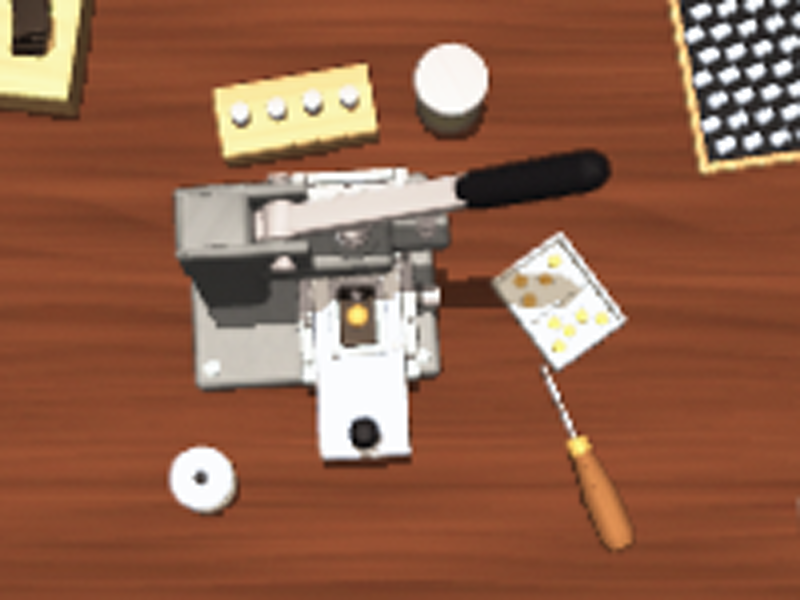

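View pics/s1.png

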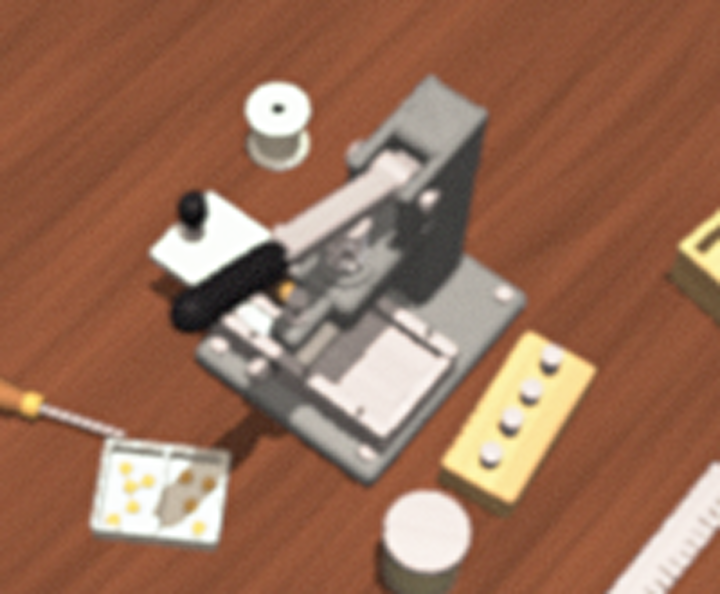

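View pics/scene0.png

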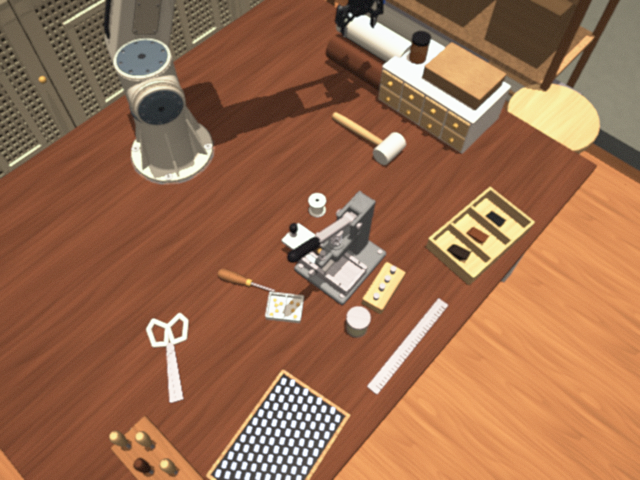

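The top view shows the knob at about (311,278) and the handle running from (335,217) to (370,212). In the scene view the knob is at (293,228) and the handle runs from (315,242) to (292,257). The awl and tray lie on the handle side, clear of the knob. I'll fit the press pose to these points.

```bash
cat > h.py <<'E'
import numpy as np
from rig import r
def proj(c,P):
    i=r.camera_info(c);T=np.linalg.inv(i["pose"]);q=T[:3,:3]@P+T[:3,3]
    return np.array([i["fx"]*q[0]/q[2]+i["cx"],i["fy"]*q[1]/q[2]+i["cy"]])
def onz(c,uv,z):
    i=r.camera_info(c);d=i["pose"][:3,:3]@[(uv[0]-i["cx"])/i["fx"],(uv[1]-i["cy"])/i["fy"],1];o=i["pose"][:3,3]
    return o+d*(z-o[2])/d[2]
def W(p,P):
    c,s=np.cos(p[2]),np.sin(p[2]);return np.array([p[0]+c*P[0]-s*P[1],p[1]+s*P[0]+c*P[1],P[2]])
def lev(p,d,a=0.0):
    t=.47-a;return W(p,[0,50-d*np.cos(t),215+d*np.sin(t)])
E
python3 - <<'E'
from h import *
from scipy.optimize import least_squares
ob=[("top",(311,278),0),("scene",(293.3,226.5),0),("top",(335,217.5),140),("top",(369,212.5),240),("scene",(315.5,241.7),140),("scene",(292.5,256),240),("top",(289,224.5),0.1),("scene",(351,216),0.1)]
def pt(p,k): return W(p,[-150+p[3],0,96]) if k==0 else lev(p,k)
f=lambda p:np.concatenate([proj(c,pt(p,k))-uv for c,uv,k in ob])
x0=onz("top",(311,278),100);print(x0,onz("scene",(293.3,226.5),96))
o=least_squares(f,[x0[0]+140,x0[1],0,9],x_scale=[10,10,.1,10],loss="soft_l1")
p=o.x;print(p.round(3),f(p).reshape(-1,2).round(1))
print("knob",W(p,[-150+p[3],0,91]),"home",W(p,[-95,0,91]),"grip0",lev(p,200),"gripdown",lev(p,200,.57))
for n,uv,z in(("thread",(220+203/4,170+478/4),52),("jar",(220+450/4,170+78/4),69),("awltop",(220+620/4,170+545/4),15),("awlferr",(220+578/4,170+445/4),15),("tray",(360,245),10)):
  w=onz("top",uv,z);d=w[:2]-p[:2];c,s=np.cos(p[2]),np.sin(p[2]);print(n,w.round(),"press",[round(c*d[0]+s*d[1]),round(-s*d[0]+c*d[1])])
E
```

```text
[509.31762477  14.99107008 100.        ] [508.82284026  15.59716677  96.        ]
[6.52084e+02 2.53570e+01 5.90000e-02 6.73700e+00] [[-0.6  0.2]
 [ 0.4 -0.3]
 [-0.7  0.3]
 [-0.2 -0.5]
 [ 2.5 -1.4]
 [-0.6  1.6]
 [ 0.9  0.7]
 [-1.2  3.2]]
knob [509.07011659  16.91159844  91.        ] home [557.24919273  19.75673971  91.        ] grip0 [ 659.64816535 -102.73344416  305.57725708] gripdown [ 660.86769011 -123.38464233  195.03331667]
thread [478. 142.  52.] press [-167, 126]
jar [800. -53.  69.] press [143, -87]
awltop [ 427. -190.   15.] press [-237, -202]
awlferr [ 508. -158.   15.] press [-155, -175]
tray [ 628. -146.   10.] press [-34, -169]
```

```bash
cat >> h.py <<'E'
from scipy.spatial.transform import Rotation as R
p=np.array([652.1,25.4,.059])
def go(t,yaw=None):
    s=r.sense();A=R.from_euler("xyz",s["tcp_rot"]);B=A if yaw is None else R.from_euler("xyz",[np.pi,0,yaw])
    print("delta m",(A.inv().apply(np.array(t)-s["eef_pos"])/1000).round(4),"rot",(A.inv()*B).as_rotvec(degrees=True).round(2),"clock",s["clock"])
E
python3 - <<'E'
from h import *
t=W(p,[-195,0,150]);print(t);go(t,.059+np.pi)
E
```

```text
[457.43929906  13.90167366 150.        ]
delta m [-0.4152 -0.4325  0.0692] rot [  0.     0.   -26.51] clock 0.6
```

>>> carry_out --delta_pos '[[-0.04, -0.042, 0], [-0.083, -0.086, 0], [-0.125, -0.13, 0], [-0.166, -0.173, 0], [-0.208, -0.216, 0], [-0.25, -0.26, 0.01], [-0.29, -0.303, 0.02], [-0.332, -0.346, 0.04]]' --rot '[[0, 0, -4], [0, 0, -8], [0, 0, -12], [0, 0, -16], [0, 0, -20], [0, 0, -24], [0, 0, -26.5], [0, 0, -26.5]]' --claw 0

```text
clock: 1.6
eef_pos: [415.8, 125.3, 180.0]
tcp_rot: [3.141, 0.003, -3.082]
contact_force: [1.5, -0.7, -0.6]
opening: -0.001
grasp_force: 0.0
```

```bash
python3 - <<'E'
from h import *
s=r.sense();print(s["eef_pos"],s["tcp_rot"],s["contact_force"])
go(W(p,[-195,0,150]),.059+np.pi)
E
```

```text
[415.79985539 125.31609598 180.03006181] [ 3.14093278e+00  2.74181758e-03 -3.08204938e+00] [ 1.47735264 -0.70063376 -0.59851809]
delta m [-0.0349 -0.1137  0.0301] rot [0.04 0.16 0.03] clock 1.6
```

>>> carry_out --delta_pos '[[-0.015, -0.055, 0.01], [-0.035, -0.11, 0.03], [-0.035, -0.112, 0.03], [-0.035, -0.112, 0.03]]' --rot '[[0, 0, 0], [0, 0, 0], [0, 0, 0], [0, 0, 0]]'

```text
clock: 2.1
eef_pos: [456.0, 17.0, 149.5]
tcp_rot: [3.141, -0.0, -3.084]
contact_force: [0.2, -0.8, -0.0]
opening: 0.002
grasp_force: 0.0
```

```bash
python3 - <<'E'
from h import *
import cv2
s=r.sense();print(s["eef_pos"],s["tcp_rot"],s["contact_force"])
I=r.grab_frame("wrist");cv2.imwrite("pics/w1.png",I);i=r.camera_info("wrist");print(i)
T=np.eye(4);T[:3,:3]=R.from_euler("xyz",s["tcp_rot"]).as_matrix();T[:3,3]=s["eef_pos"]
C=T@i["hand_eye"]
for n in("carriage_knob","lever_grip","caps_tray"):
  for d in r.recognise(n,"wrist")[:2]:
    b=d["box"];uv=((b[0]+b[2])/2,(b[1]+b[3])/2);v=C[:3,:3]@[(uv[0]-i["cx"])/i["fx"],(uv[1]-i["cy"])/i["fy"],1]
    z=91; print(n,d["p"],b,(C[:3,3]+v*(z-C[2,3])/v[2]).round())
go(W(p,[-195,0,108]),.059+np.pi)
E
```

```text
[455.95528626  17.04043503 149.45479595] [ 3.14130898e+00 -4.77751598e-04 -3.08429681e+00] [ 0.24656585 -0.75862435 -0.03956354]
{'fx': 330.4599562458899, 'fy': 330.4599562458899, 'cx': 313.57440697428586, 'cy': 240.49172214360325, 'hand_eye': array([[ 4.16679610e-04, -9.61516383e-01, -2.74747285e-01,
         6.91993392e+01],
       [ 9.99999687e-01,  5.85445879e-04, -5.32257577e-04,
        -5.92769842e-01],
       [ 6.72624047e-04, -2.74746978e-01,  9.61516326e-01,
        -1.56969740e+02],
       [ 0.00000000e+00,  0.00000000e+00,  0.00000000e+00,
         1.00000000e+00]])}
carriage_knob 0.93 [263.3, 281.0, 349.8, 398.6] [525.  15.  91.]
caps_tray 0.82 [92.8, 328.9, 203.6, 399.3] [ 553. -104.   91.]
delta m [-0.0011 -0.0044  0.0419] rot [0.01 0.04 0.09] clock 2.3
```

View pics/w1.png

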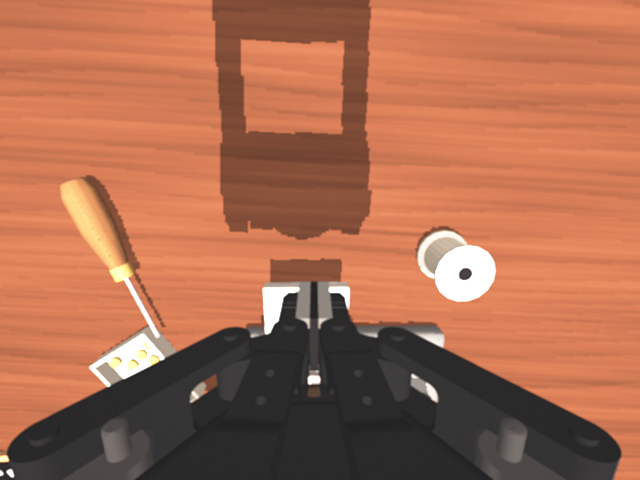

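>>> carry_out --delta_pos '[[-0.001, -0.003, 0.02], [-0.001, -0.003, 0.042], [-0.015, -0.003, 0.042], [-0.025, -0.003, 0.042], [-0.035, -0.003, 0.042], [-0.045, -0.003, 0.042], [-0.055, -0.003, 0.042]]' --rot '[[0, 0, 0], [0, 0, 0], [0, 0, 0], [0, 0, 0], [0, 0, 0], [0, 0, 0], [0, 0, 0]]'

```text
clock: 3.18
eef_pos: [512.1, 17.4, 107.7]
tcp_rot: [-3.142, 0.0, -3.083]
contact_force: [0.2, 0.3, -0.2]
opening: -0.002
grasp_force: 0.0
```

```bash
python3 - <<'E'
from h import *
import cv2
s=r.sense();print(s["eef_pos"],s["tcp_rot"],s["contact_force"])
I=r.grab_frame("scene");cv2.imwrite("pics/s2.png",cv2.resize(I[190:290,240:380],None,fx=5,fy=5,interpolation=2))
E
```

```text
[512.12883711  17.36299644 107.74516196] [-3.14156780e+00  4.97496516e-04 -3.08296191e+00] [ 0.20311922  0.30043003 -0.24142123]
```

View pics/s2.png

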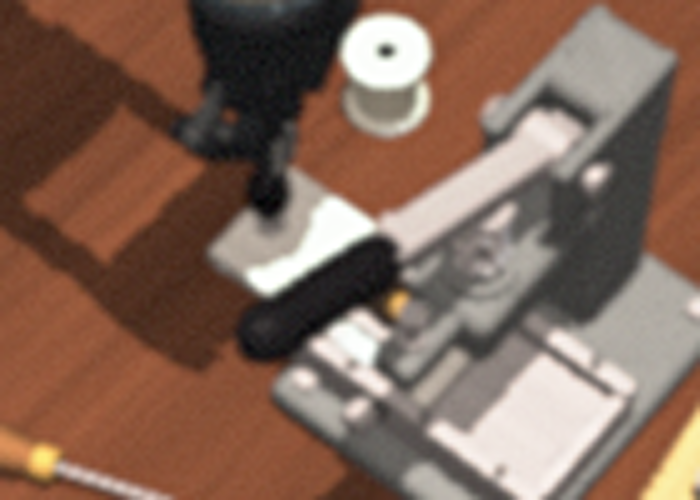

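```bash
python3 - <<'E'
from h import *
import cv2
s=r.sense();t=s["eef_pos"]
I=r.grab_frame("top");cv2.imwrite("pics/t2.png",cv2.resize(I[190:310,250:410],None,fx=5,fy=5,interpolation=2))
for n,P in (("tip",t-[0,0,25]),("knob orig",np.array([509,15,91.])),("pushed",np.array([535,16.5,91]))):
  print(n,[((proj("scene",P)-[240,190])*5).round(),((proj("top",P)-[250,190])*5).round()])
for c in("scene","top"):print([(d["p"],d["box"]) for d in r.recognise("carriage_knob",c)])
E
```

```text
tip [array([276., 198.]), array([301., 436.])]
knob orig [array([266., 188.]), array([305., 442.])]
pushed [array([303., 215.]), array([303., 400.])]
[(0.95, [282.7, 223.5, 336.0, 270.0])]
[]
```

View pics/t2.png

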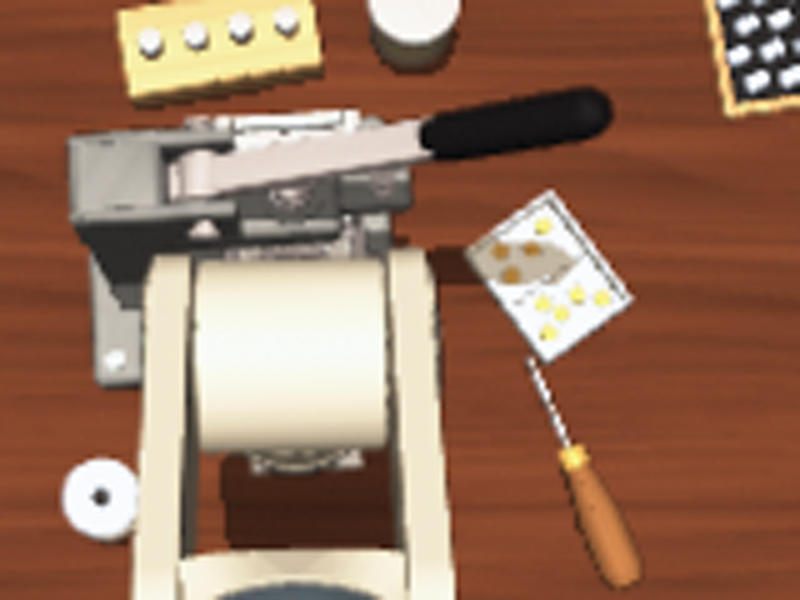

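```bash
python3 - <<'E'
from h import *
import cv2
s=r.sense();print(s["eef_pos"],s["qpos"].round(3),s["contact_force"],s["opening"])
I=r.grab_frame("wrist");J=r.grab_frame("scene")
a=cv2.resize(I[200:480,150:500],(500,400));b=cv2.resize(J[205:255,265:315],(300,400),interpolation=cv2.INTER_CUBIC)
b=cv2.resize(J[200:260,270:315],(300,400),interpolation=cv2.INTER_CUBIC)
cv2.imwrite("pics/w2.png",np.hstack([a,b]))
print(((proj("scene",s["eef_pos"]-[0,0,25])-[270,200])*6.667).round(),((proj("scene",s["eef_pos"])-[270,200])*6.667).round(), ((proj("scene",np.array([509,15,106]))-[270,200])*6.667).round())
E
```

```text
[511.10159919  17.31001932 107.33771259] [ 0.031  0.322  1.972 -0.     0.848 -1.599] [ 0.66876169  0.57219041 -0.3455806 ] 0.0028451332675382916
[163. 195.] [162. 163.] [154. 165.]
```

View pics/w2.png

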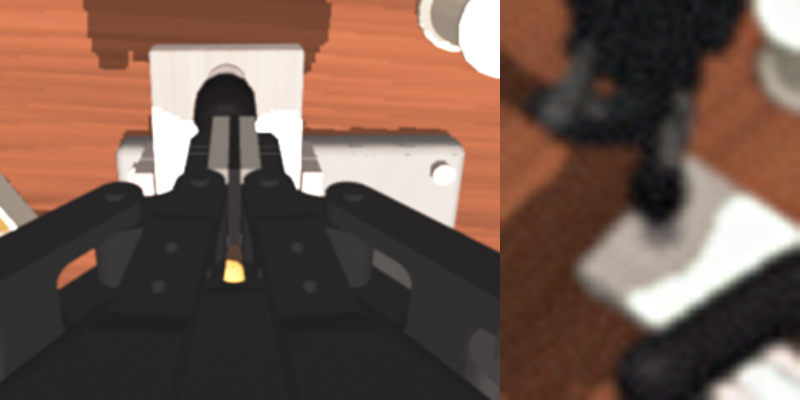

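```bash
python3 - <<'E'
from h import *
s=r.sense();i=r.camera_info("wrist");H=np.linalg.inv(i["hand_eye"]);A=R.from_euler("xyz",s["tcp_rot"])
print(r.tips_ahead)
def pw(q):
    q=H[:3,:3]@np.array(q)+H[:3,3];return [round(i["fx"]*q[0]/q[2]+i["cx"]),round(i["fy"]*q[1]/q[2]+i["cy"])]
for z in(-20,0,6,15,25):print("tool z",z,pw([0,0,z]),pw([11,0,z]))
for x in (490,500,509,520,535):print(x,pw(A.inv().apply(np.array([x,15,104])-s["eef_pos"])),pw(A.inv().apply(np.array([x-12,15,91])-s["eef_pos"])),)
print("plate edge px (150..303,45)->",(150+150*.7,200+45*.7),(150+303*.7))
for x in (480,490,500,510):print(x,pw(A.inv().apply(np.array([x,15,64])-s["eef_pos"])))
E
```

```text
25.0
tool z -20 [315, 304] [315, 282]
tool z 0 [315, 286] [315, 266]
tool z 6 [315, 281] [315, 262]
tool z 15 [315, 275] [315, 256]
tool z 25 [315, 269] [315, 251]
490 [313, 245] [314, 217]
500 [312, 264] [313, 235]
509 [311, 280] [312, 251]
520 [310, 299] [311, 269]
535 [308, 324] [310, 294]
plate edge px (150..303,45)-> (255.0, 231.5) 362.1
480 [314, 211]
490 [313, 227]
500 [312, 242]
510 [311, 257]
```

The knob lies in front of the fingers and the contact force is about zero. So the closed fingertips passed just over the knob, and they stand higher than the nominal 25 mm ahead. I'll back off, go lower and push again.

>>> carry_out --delta_pos '[[0.03, 0, -0.003], [0.055, 0, 0.0], [0.055, 0, 0.023], [0.055, 0, 0.023], [0.055, 0, 0.023]]' --rot '[[0, 0, 0], [0, 0, 0], [0, 0, 0], [0, 0, 0], [0, 0, 0]]'

```text
clock: 4.1
eef_pos: [456.7, 14.1, 84.9]
tcp_rot: [-3.142, 0.0, -3.083]
contact_force: [1.1, -0.4, -0.2]
opening: 0.0
grasp_force: 0.0
```

```bash
python3 - <<'E'
from h import *
import cv2
s=r.sense();print(s["eef_pos"],s["contact_force"])
I=r.grab_frame("wrist");J=r.grab_frame("scene")
a=cv2.resize(I[200:480,150:500],(450,400));b=cv2.resize(J[200:260,265:317],(350,400),interpolation=cv2.INTER_CUBIC)
cv2.imwrite("pics/w3.png",np.hstack([a,b]))
k=350/52
for z in (-20,0,25):print(z,((proj("scene",s["eef_pos"]-[0,0,z])-[265,200])*k).round()+[450,0])
print([(d["p"],d["mask"].sum(),np.argwhere(d["mask"]).mean(0)) for d in r.cut_out("carriage","scene")])
E
```

```text
[456.65612668  14.13950461  84.92270034] [ 1.07970467 -0.40736979 -0.2131294 ]
-20 [543.  93.]
0 [546. 120.]
25 [549. 153.]
[(0.57, np.int64(666), array([242.1036036 , 302.43843844])), (0.42, np.int64(320), array([276.89375 , 233.490625]))]
```

View pics/w3.png

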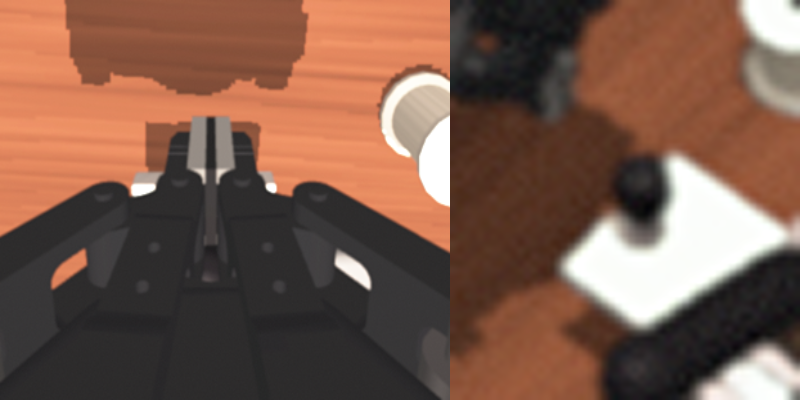

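Both views now put the fingertips at about TCP height, so at z≈85 they are level with the knob and behind it. Pushing.

>>> carry_out --delta_pos '[[-0.015, 0, 0], [-0.025, 0, 0], [-0.033, 0, 0], [-0.041, 0, 0], [-0.049, 0, 0], [-0.055, 0, 0], [-0.06, 0, 0], [-0.06, 0, 0]]' --rot '[[0, 0, 0], [0, 0, 0], [0, 0, 0], [0, 0, 0], [0, 0, 0], [0, 0, 0], [0, 0, 0], [0, 0, 0]]'

```text
clock: 5.25
eef_pos: [516.8, 17.6, 84.5]
tcp_rot: [-3.141, 0.001, -3.083]
contact_force: [0.2, -0.7, 0.1]
opening: -0.0
grasp_force: 0.0
```

```bash
python3 - <<'E'
from h import *
s=r.sense();print(s["eef_pos"],s["contact_force"])
J=r.grab_frame("scene")
print([(d["p"],d["mask"].sum(),np.argwhere(d["mask"]).mean(0),d["box"]) for d in r.cut_out("carriage","scene")])
E
```

```text
[516.79512235  17.6330371   84.49902212] [ 0.17098228 -0.71685518  0.07639908]
[(0.75, np.int64(600), array([253.97666667, 319.81666667]), [286.6, 229.0, 351.8, 277.5])]
```

>>> carry_out --delta_pos '[[-0.003, 0, 0], [-0.006, 0, 0], [-0.009, 0, 0], [-0.011, 0, 0], [-0.013, 0, 0]]' --rot '[[0, 0, 0], [0, 0, 0], [0, 0, 0], [0, 0, 0], [0, 0, 0]]'

```text
clock: 5.98
eef_pos: [524.8, 18.0, 83.5]
tcp_rot: [-3.141, -0.009, -3.083]
contact_force: [-8.9, -2.4, 3.2]
opening: -0.004
grasp_force: 4.9
```

>>> carry_out --delta_pos '[[-0.002, 0, 0], [-0.003, 0, 0], [-0.004, 0, 0], [-0.004, 0, 0]]' --rot '[[0, 0, 0], [0, 0, 0], [0, 0, 0], [0, 0, 0]]'

```text
clock: 6.48
eef_pos: [533.6, 18.7, 84.6]
tcp_rot: [-3.142, 0.001, -3.083]
contact_force: [-1.4, 0.5, -1.2]
opening: 0.001
grasp_force: 0.6
```

>>> carry_out --delta_pos '[[-0.002, 0, 0], [-0.004, 0, 0], [-0.006, 0, 0], [-0.006, 0, 0]]' --rot '[[0, 0, 0], [0, 0, 0], [0, 0, 0], [0, 0, 0]]'

```text
clock: 6.98
eef_pos: [533.9, 18.5, 83.6]
tcp_rot: [-3.141, -0.011, -3.083]
contact_force: [-18.1, -3.7, 10.4]
opening: -0.001
grasp_force: 9.2
```

Force at the detent was 9 N, and the knob then met a hard stop at TCP x=533.9 against an expected 533.7, so the carriage is home. I'll retract, rise and confirm.

>>> carry_out --delta_pos '[[0.015, 0, 0], [0.045, 0, -0.01], [0.045, 0, -0.07], [0.045, 0, -0.13], [0.045, 0, -0.19], [0.045, 0, -0.25], [0.045, 0, -0.29], [0.045, 0, -0.29]]' --rot '[[0, 0, 0], [0, 0, 0], [0, 0, 0], [0, 0, 0], [0, 0, 0], [0, 0, 0], [0, 0, 0], [0, 0, 0]]'

```text
clock: 7.98
eef_pos: [496.2, 16.5, 378.3]
tcp_rot: [-3.141, 0.008, -3.083]
contact_force: [0.2, 0.6, -0.7]
opening: 0.003
grasp_force: 0.0
```

```bash
python3 - <<'E'
from h import *
import cv2
s=r.sense();print(s["eef_pos"],s["contact_force"])
I=r.grab_frame("wrist");J=r.grab_frame("scene");T=r.grab_frame("top")
a=cv2.resize(I,(480,400),interpolation=3);b=cv2.resize(J[205:265,277:325],(320,400),interpolation=cv2.INTER_CUBIC)
cv2.imwrite("pics/w4.png",np.hstack([a,b]))
k=400/60
P=W(p,[-95,0,91]);print("home knob",(proj("scene",P)-[277,205])*k+[480,0])
print("grip", (proj("scene",lev(p,200))-[277,205])*k+[480,0])
go(lev(p,200)+[0,-2,60],.059+np.pi)
E
```

```text
[496.16245244  16.46815065 378.29658956] [ 0.20176146  0.60822368 -0.71743247]
home knob [683.96134943 213.68639038]
grip [651.35092647 302.91322597]
delta m [-0.1584 -0.1306  0.0078] rot [ 0.   -0.04 -0.02] clock 8.125
```

View pics/w4.png

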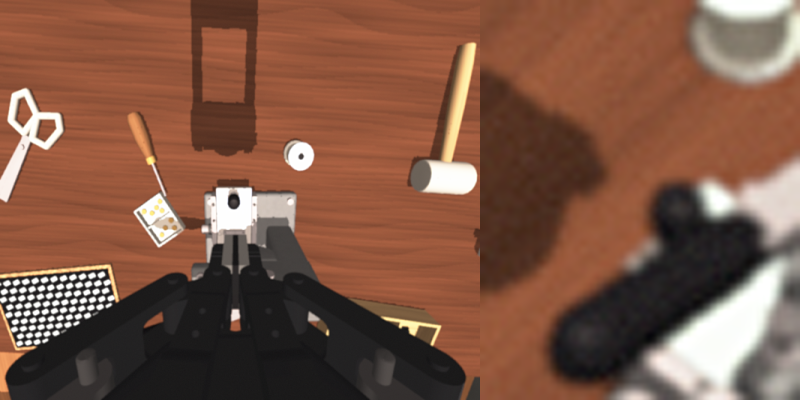

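The scene shows the knob at its home position and the handle close to the prediction. Moving over the handle.

>>> carry_out --delta_pos '[[-0.04, -0.033, 0], [-0.08, -0.066, 0], [-0.12, -0.1, 0], [-0.159, -0.131, 0], [-0.159, -0.131, 0], [-0.159, -0.131, 0.02], [-0.159, -0.131, 0.03], [-0.159, -0.131, 0.03]]' --rot '[[0, 0, 0], [0, 0, 0], [0, 0, 0], [0, 0, 0], [0, 0, 0], [0, 0, 0], [0, 0, 0], [0, 0, 0]]'

```text
clock: 9.12
eef_pos: [659.7, -104.6, 343.1]
tcp_rot: [3.141, -0.002, -3.082]
contact_force: [0.5, 0.5, 0.2]
opening: -0.002
grasp_force: 0.0
```

```bash
python3 - <<'E'
from h import *
import cv2
s=r.sense();print(s["eef_pos"],s["contact_force"])
J=r.grab_frame("scene");T=r.grab_frame("top")
a=cv2.resize(T[180:260,280:380],(450,360),interpolation=3);b=cv2.resize(J[195:275,275:350],(350,360),interpolation=cv2.INTER_CUBIC)
cv2.imwrite("pics/w5.png",np.hstack([a,b]))
print((proj("scene",s["eef_pos"])-[275,195])*[350/75,4.5]+[450,0],(proj("top",s["eef_pos"])-[280,180])*4.5)
E
```

```text
[ 659.69256109 -104.57517136  343.09544821] [0.49994412 0.54284275 0.19297136]
[575.1921475  213.90993566] [345.15010324 139.23844232]
```

View pics/w5.png

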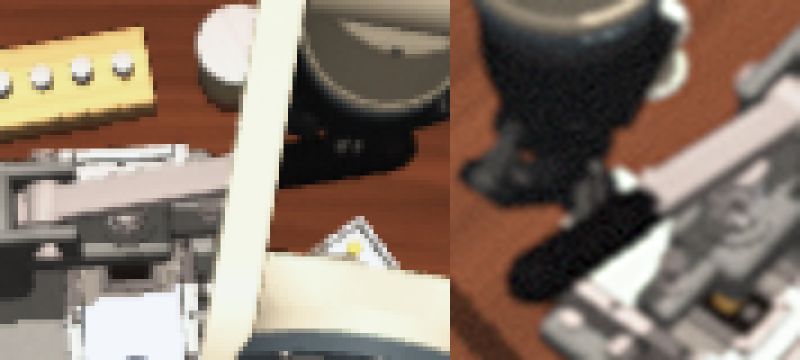

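Fingertips sit directly above the handle's middle, at (585,215) in the right-hand panel. Pressing down along the arc.

>>> carry_out --delta_pos '[[0, -0.001, 0.015], [0, -0.004, 0.03], [0, -0.008, 0.045], [0, -0.011, 0.06], [0, -0.014, 0.075], [0, -0.017, 0.09], [0, -0.018, 0.105], [0, -0.018, 0.115]]' --rot '[[0, 0, 0], [0, 0, 0], [0, 0, 0], [0, 0, 0], [0, 0, 0], [0, 0, 0], [0, 0, 0], [0, 0, 0]]'

```text
clock: 10.22
eef_pos: [662.5, -124.5, 229.6]
tcp_rot: [-3.14, 0.002, -3.083]
contact_force: [-0.5, -3.4, 9.7]
opening: -0.001
grasp_force: 4.9
```

>>> carry_out --delta_pos '[[0, 0, 0.005], [0, 0, 0.01], [0, 0, 0.01]]' --rot '[[0, 0, 0], [0, 0, 0], [0, 0, 0]]'

```text
clock: 10.6
eef_pos: [662.6, -125.1, 220.1]
tcp_rot: [-3.139, 0.002, -3.083]
contact_force: [-1.5, -6.2, 9.7]
opening: -0.003
grasp_force: 5.0
```

>>> carry_out --delta_pos '[[0, 0, 0.003], [0, 0, 0.006], [0, 0, 0.006]]' --rot '[[0, 0, 0], [0, 0, 0], [0, 0, 0]]'

```text
clock: 10.98
eef_pos: [662.6, -125.3, 214.4]
tcp_rot: [-3.138, 0.003, -3.083]
contact_force: [-0.9, -7.1, 11.0]
opening: 0.002
grasp_force: 5.3
```

>>> carry_out --delta_pos '[[0, 0, 0.003], [0, 0, 0.004], [0, 0, 0.004]]' --rot '[[0, 0, 0], [0, 0, 0], [0, 0, 0]]'

```text
clock: 11.35
eef_pos: [662.6, -125.4, 210.5]
tcp_rot: [-3.138, 0.003, -3.083]
contact_force: [-0.6, -6.6, 10.8]
opening: -0.002
grasp_force: 5.5
```

>>> carry_out --delta_pos '[[0, 0, 0.002], [0, 0, 0.004], [0, 0, 0.004]]' --rot '[[0, 0, 0], [0, 0, 0], [0, 0, 0]]'

```text
clock: 11.72
eef_pos: [662.7, -125.5, 206.6]
tcp_rot: [-3.138, 0.003, -3.083]
contact_force: [-0.7, -8.2, 10.8]
opening: -0.0
grasp_force: 5.7
```

>>> carry_out --delta_pos '[[0, 0, 0.002], [0, 0, 0.003], [0, 0, 0.003]]' --rot '[[0, 0, 0], [0, 0, 0], [0, 0, 0]]'

```text
clock: 12.1
eef_pos: [662.7, -125.5, 203.6]
tcp_rot: [-3.138, 0.003, -3.083]
contact_force: [-0.4, -7.7, 11.5]
opening: -0.002
grasp_force: 5.8
```

>>> carry_out --delta_pos '[[0, 0, 0.002], [0, 0, 0.003], [0, 0, 0.003]]' --rot '[[0, 0, 0], [0, 0, 0], [0, 0, 0]]'

```text
clock: 12.48
eef_pos: [662.7, -125.5, 200.6]
tcp_rot: [-3.138, 0.003, -3.083]
contact_force: [-0.4, -7.3, 10.2]
opening: -0.0
grasp_force: 5.9
```

>>> carry_out --delta_pos '[[0, 0, 0.002], [0, 0, 0.003], [0, 0, 0.003]]' --rot '[[0, 0, 0], [0, 0, 0], [0, 0, 0]]'

```text
clock: 12.85
eef_pos: [662.6, -125.4, 197.6]
tcp_rot: [-3.138, 0.003, -3.083]
contact_force: [-0.7, -7.2, 11.1]
opening: 0.004
grasp_force: 6.0
```

```bash
python3 - <<'E'
from h import *
import cv2
J=r.grab_frame("scene");G=J.max(2)
cv2.imwrite("pics/s6.png",J);old=cv2.imread("pics/scene0.png").max(2)
for a in(0,.3,.4,.45,.5,.57):print(a,proj("scene",lev(p,247,a)).round(1),proj("scene",lev(p,140,a)).round(1))
for d in r.cut_out("lever_grip","scene")[:2]:
  m=d["mask"]&(G<60);y,x=np.nonzero(m);print(d["p"],d["box"],m.sum());
print("new");print("\n".join("%d "%(236+2*k)+"".join("#" if v<45 else "+" if v<90 else "." for v in G[236+2*k,270:340]) for k in range(25)))
print("old");print("\n".join("%d "%(236+2*k)+"".join("#" if v<45 else "+" if v<90 else "." for v in old[236+2*k,270:340]) for k in range(13)))
E
```

```text
0 [290.  258.9] [318.  240.3]
0.3 [284.3 280.8] [314.3 252.6]
0.4 [283.9 286.4] [313.8 256. ]
0.45 [284.  288.9] [313.7 257.5]
0.5 [284.3 291.2] [313.7 258.9]
0.57 [284.9 294. ] [313.9 260.6]
0.62 [280.9, 212.4, 357.0, 290.7] 291
new
236 ......................................................................
238 ......................................................................
240 ......................................................................
242 .......++.................................++++........................
244 ........+++..............................++###+.......................
246 ........+#+++..........................++####+................++......
248 .........+##+++++.................+++++######................+++......
250 .........+#####++++++++++++.++++++++########...............+..........
252 .........+#########+#++++++++#############+..............++++.........
254 ..........+##############################+.............+++............
256 ...........+#############################....................+++....++
258 +...........+########################
[... 1287 characters left out ...]
####+....................
244 ................................+################+....................
246 .............................+###################++...................
248 ...............+++++......++###################++...++++....++........
250 .............+++++++++++#####################++.......................
252 .................+++###################......++.......................
254 .................++##++++##########+...........++.....................
256 .................+####++#########+............................++....++
258 .................+#############.............................++++++++++
260 ..................+#########+++.................................++++..
```

```bash
python3 - <<'E'
from h import *
import cv2
s=r.sense();print(s["eef_pos"],s["contact_force"],s["wrist_torque"])
G=cv2.imread("pics/s6.png").max(2)
f=lambda G,y0,y1,x0,x1:print("\n".join("%d "%k+"".join("#" if v<45 else "+" if v<90 else "-" if v<130 else "." for v in G[k,x0:x1]) for k in range(y0,y1)))
f(G,262,304,272,325)
print("tcp",proj("scene",s["eef_pos"]))
T=r.grab_frame("top");cv2.imwrite("pics/t6.png",T);T=T.max(2);f(T,200,250,325,385)
print("tcp",proj("top",s["eef_pos"]))
for a in(.4,.5,.57):print(proj("top",lev(p,247,a)),proj("top",lev(p,200,a)))
E
```

```text
[ 662.65881366 -125.43848988  197.67532777] [-1.46717852 -6.52998873 11.89173319] [-1.22219846  0.19996516 -0.01052204]
262 +++--....-+##############################+...-++---..
263 ++++--..-++##############################-..-+++--..-
264 ++++--..-+###############################+--++++--.-+
265 +++++--.-+++++############################+---++-----
266 ++++++----++++############################+....-+++--
267 +++++++---++++###########################+-.....++-..
268 ++++++++--++++###########################+......---..
269 -+++++++++++++##########################+--.....--...
270 --++++++++++++##############+++########+...-.........
271 --++++#+++++++##############++++######+....-++--.....
272 .-++###+++++++##############++++#####+.....-+++--..--
273 .--+##++++++++++#############+++#####+.....-++++-----
274 .-++#+++++++++++###########+++++#####+.....-+++++----
275 .--++++++++##++++#########++++++###+++-..--++++++++--
276 .--++++++++###++#########++++++###++----------++++++-
277 .----+++++###############++++++###++----------++++++-
278 .-.----++################++++#####++++----------
[... 4237 characters left out ...]
.............................................
243 .....++++-..................................................
244 .....++++-..................................................
245 -....----...................................................
246 +--------...............------------------..................
247 +++++----..........----------------------------.............
248 -..++----..........+++++---------------------------.........
249 ...-+---..........+++++++-+++++++++++++++-------------......
tcp [359.26533072 222.20129597]
[376.3534385  219.23588513] [359.78697491 220.37255958]
[375.37686614 221.16075737] [359.24385188 221.91713017]
[374.21696708 222.49072103] [358.46798971 222.99089676]
```

The handle cap has moved down about 33.5 px in the scene, which puts the lever near 0.53 rad with no stop force yet. Continuing gently.

>>> carry_out --delta_pos '[[0, 0, 0.002], [0, 0, 0.003], [0, 0, 0.003]]' --rot '[[0, 0, 0], [0, 0, 0], [0, 0, 0]]'

```text
clock: 13.38
eef_pos: [662.8, -125.4, 196.5]
tcp_rot: [-3.138, 0.004, -3.083]
contact_force: [-5.9, -5.4, 23.8]
opening: -0.001
grasp_force: 11.7
```

>>> carry_out --delta_pos '[[0, 0, 0.002], [0, 0, 0.003], [0, 0, 0.003]]' --rot '[[0, 0, 0], [0, 0, 0], [0, 0, 0]]'

```text
clock: 13.75
eef_pos: [662.9, -125.4, 195.8]
tcp_rot: [-3.138, 0.005, -3.083]
contact_force: [-11.4, -4.8, 38.8]
opening: 0.0
grasp_force: 19.3
```

The stop is met: the force rises steeply with almost no travel. I'll ease to a moderate hold.

>>> carry_out --delta_pos '[[0, 0, -0.002], [0, 0, -0.002], [0, 0, -0.002], [0, 0, -0.002], [0, 0, -0.002], [0, 0, -0.002]]' --rot '[[0, 0, 0], [0, 0, 0], [0, 0, 0], [0, 0, 0], [0, 0, 0], [0, 0, 0]]'

```text
clock: 14.5
eef_pos: [662.9, -125.4, 196.2]
tcp_rot: [-3.138, 0.004, -3.083]
contact_force: [-7.5, -6.0, 28.2]
opening: 0.003
grasp_force: 14.2
```

```bash
python3 - <<'E'
from h import *
import cv2
from scipy.optimize import minimize_scalar
s=r.sense();print(s["eef_pos"],s["contact_force"])
J=r.grab_frame("scene");old=cv2.imread("pics/scene0.png")
t=old[250:265,284:296]
m=cv2.minMaxLoc(cv2.matchTemplate(J[270:310,270:310],t,cv2.TM_CCOEFF_NORMED));print("cap match",m[1],m[3][0]+270-284,m[3][1]+270-250,"expect",proj("scene",lev(p,245,.57))-proj("scene",lev(p,245,0)),proj("scene",lev(p,245,.5))-proj("scene",lev(p,245,0)))
print(r.sense()["eef_pos"],r.sense()["contact_force"])
E
```

```text
[ 662.87003389 -125.44250677  196.24670004] [-7.48796125 -5.98477584 28.18404691]
cap match 0.8094717860221863 -5 33 expect [-5.08881412 34.89220075] [-5.71560111 32.10848697]
[ 662.85990258 -125.45391224  196.24565196] [-7.03011768 -6.419853   28.0496579 ]
```

```bash
python3 -c "
from rig import r
print(r.sign_off())"
```

```text
the job is handed in; nothing more can be done
None
```

The carriage is pushed home, the lever is held against its stop screw with about 28 N, and the job is handed in; the verdict was not shown.

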